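Set the mitre jig's swing fence to the red mark

TASK

Set up the cutting jig for the next cut: swing the long aluminium fence round on its pivot (a push near its free end is enough) until its black nose points squarely at the red mark, then leave it there. Leave the oil bottle and the file beside the jig where they are.

Things in the scene. Friction and masses are not known exactly. Their poses are not given: they have to be found in the camera images.
- fence: Aluminium bar, 30 mm wide, 25 high, 0.35 kg, lying on a fixed 15 mm plywood board; one end is captive on an upright pin under a round black knob (36 mm across, top 53 mm above the bench). Turns 1 rad either way against light sliding friction and stays put. Origin: on the pin's axis, at the board's top. x: along the bar to the tip of its black nose, 250 mm out (straight sides from 22 to 235 mm).
- mark_red: Red disc, 40 mm across, 3 mm thick, fixed flat on the board about 285 mm from the pivot pin, just beyond the sweep of the fence's nose. Origin: centre of its underside, at the board's top. Blue, yellow and green discs of the same size lie on the same arc in any order: other angles, not wanted.
- oil: A yellow oil bottle with a red cap, 56 mm across and 150 mm tall, standing loose on the bench beside the board. Origin: the centre of its underside.
- file: A flat steel file with an orange handle, 260 mm long, 28 mm high, lying loose on the bench beside the board. Origin: on the bench under its middle; x runs along it from handle to tip.
Not all that is in view belongs to the job. Several things have the shape of the oil; the one meant has the colours described above.

How it is judged:
At the end, for the whole second after the job is handed in: The fence lies flat and still on its pivot with its centre line, drawn on beyond the nose, passing within 18 mm of the centre of the red disc; the oil bottle stands and the file lies within 20 mm of where they were (y of mark_red in the frame of fence between -0.018 and 0.018 m and x of mark_red in the frame of fence above 0.2 m and angle between fence's own z axis and vertical below 0.08 rad and linear speed of fence below 0.02 m/s and distance of each of oil, file from where it was at the start of the episode below 0.02 m and angle between oil's own z axis and vertical below 0.2 rad); the robot touches nothing.
It fails at once if the oil bottle is pushed more than 20 mm or tipped (distance of oil from where it was at the start of the episode above 0.02 m or angle between oil's own z axis and vertical above 0.2 rad).
It fails at once if the file is pushed more than 20 mm (distance of file from where it was at the start of the episode above 0.02 m).
It also fails if it takes over 32 s, if anything falls off the work surface, if the arm or the gripper's body presses on something with over 40 N, if the wrist force passes 120 N, or if a joint passes its speed limit or range.

ROBOT

A 6-joint arm with a two-finger parallel gripper is mounted at the origin on the work surface. World frame = base frame: x ahead of the robot, y to its left, z up, the work surface at z = 0. Lengths are in m, angles in rad, forces in N, time in s.
With the tool pointing down it reaches from about 0.375 to 0.9 m from the base axis. Payload 3.1 kg.
Tool frame: the origin (TCP) lies midway between the tips of the shut fingers; the grasp point (between the pads) lies 19 mm behind it; x points along the fingers, z is the direction in which the jaws open and shut, and the axes are right-handed (so a half turn about x gives the same grasp; the last joint's range is limited). The gripper opens to 87 mm and grips with 3 to 60 N. Pads are 19 mm wide; open, the fingers measure 117 mm over their backs; the gripper's body (75 mm by 190 mm) begins 51 mm behind the grasp point.
Start: joints at [-1.476, 0.527, 1.433, -0, 1.181, -0.178], TCP at [0.168, -0.602, 0.223] pointing down, gripper open.
Joint ranges: [-3.08, 3.08], [-0.75, 2.2], [0.22, 2.44], [-1.43, 4.57], [0, 2.65], [-2.85, 2.85]. Speed limits (rad/s): [2.79, 2.79, 3.14, 3.14, 3.14, 3.14].

INTERFACE

Orientations are given as a unit quaternion [x, y, z, w].
In Python, from rig import readout, imaging, robot gives the robot as it stands. The module is installed in compiled form; this text tells all that it offers.
- The arm moves only by the tool play_rows, never from a script. Its argument "rows" is text: rows parted by semicolons, each of 7 numbers parted by spaces: the turn, a rotation vector about the tool's x, y, z in rad, then the shift along the tool's x, y, z in mm, then the closure, from 0 (fully open) to 1 (shut). In form: ax ay az tx ty tz gripper; .... A call has 1 to 8 rows; each row shifts and turns the commanded pose from where the row before left it, along the tool's axes as they then stand; what a row does not reach is not made up. A row lasts 1/12 s, in which the tool goes at most 41.7 mm and 7.16 degrees, less where a joint would pass 70% of its speed; a pose out of reach is approached as far as the arm can. A call with a gripper value outside its range is refused whole. The fingers move at their own pace and stop on an object; "squeeze" is the grip in N (left out, the last holds). Time passes only in rows, so rows that do not move let the fingers close. It gives the time, the measured TCP pose, the force and the opening at its end, in the units of the state.
- readout.get_obs(): the state, without advancing time (a new reading comes with each control period).
- imaging.camera(name): name is "scene" or "top" or "wrist"; returns the picture (420x560x3 uint8, blue, green, red); there is no depth.
- imaging.camera_info(name): a dict with "K" (3x3 intrinsics, pixels), "world_to_cam" (4x4, takes a point from world to camera coordinates). Camera axes: x right, y down, z forward; pixel columns grow to the right and rows downward; lengths in m; the calibration is good to about 2 mm. A picture is of the moment at which its call begins: read the wrist's pose just before it. camera_info takes no time and is no camera call; for the wrist camera it gives the pose at the moment of the call.
- robot.hand_in(): hands the job in, once; it reports no verdict.
The state is a dict: "time": time; "q": joint angles; "joint_velocities": joint speeds; "joint_torque": joint torques, N m; "position": TCP position; "tool_rot": TCP orientation; "ft_force": force on the tool from outside, world axes, zero at the start; "moment": the same for the moment, N m; "grip_width": finger opening in m.
Only numpy, scipy, OpenCV 4.12 (cv2) and the standard library are available. Lean on these libraries where they do the work, as an engineer would, in place of code of your own. Each camera call takes 0.05 s, during which the arm holds its last target. There are 200 camera calls.

## Working session

There is one attempt and no reset: what is moved stays moved. The work goes in short steps, Python scripts to look and compute and a tool call to move; the robot and the scene stay as the last step left them, time stands still between calls to the robot, and variables do not carry over. Pictures are saved under pics/ and viewed, about 8 in all and at most 12, crops included, and the job is handed in when it is done.

Besides the shell and the picture viewer there is one more tool, called after "Call:" as name(argument=value, ...) on one line, values as JSON. play_rows: Moves the arm, as the interface text tells. Its arguments: {"type":"object","properties":{"rows":{"type":"string"},"squeeze":{"type":"number"}},"required":["rows"]}

```bash
mkdir -p pics; cat > h.py <<'E'
import numpy as np,cv2
from rig import readout,imaging,robot
def ray(ci,u,v,z):
    K=np.array(ci["K"]);T=np.array(ci["world_to_cam"]);R=T[:3,:3];c=-R.T@T[:3,3]
    d=R.T@np.linalg.inv(K)@np.array([u,v,1.]);return c+d*(z-c[2])/d[2]
def proj(ci,p):
    K=np.array(ci["K"]);T=np.array(ci["world_to_cam"]);q=K@(T[:3,:3]@np.array(p)+T[:3,3]);return q[:2]/q[2]
E
python3 - <<'E'
from h import *
o=readout.get_obs();print(o)
for n in("top","scene"):
    cv2.imwrite(f"pics/{n}0.png",imaging.camera(n));c=imaging.camera_info(n);T=np.array(c["world_to_cam"]);print(n,-T[:3,:3].T@T[:3,3],T[2,:3])
E
```

```text
{'time': 0.0, 'q': array([-1.47649880e+00,  5.28468039e-01,  1.43392168e+00, -1.27894619e-05,
        1.18138060e+00, -1.78483502e-01]), 'joint_velocities': array([-0.00156852, -0.00160979,  0.0001052 ,  0.00029045, -0.00070544,
        0.00101885]), 'joint_torque': array([ 5.50988661e-04, -4.40033698e+01, -1.76589721e+01,  6.33021654e-02,
        5.80996647e-02, -1.75086948e-04]), 'position': array([ 0.16834558, -0.60113199,  0.22156432]), 'tool_rot': array([ 0.42793498,  0.56386544, -0.42680695,  0.56281724]), 'ft_force': array([-0.45689459,  0.75579352,  0.16362731]), 'moment': array([-0.0604674 , -0.03331688, -0.03770383]), 'grip_width': 0.08710802395664857}
top [0.47642756 0.05773071 0.90800227] [ 0.14137112  0.0013912  -0.98995569]
scene [ 1.18067503 -0.17787161  0.93696093] [-0.53087543  0.2043157  -0.82245144]
```

View pics/top0.png

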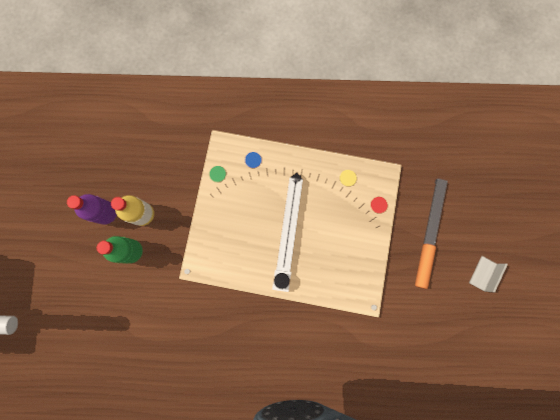

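View pics/scene0.png

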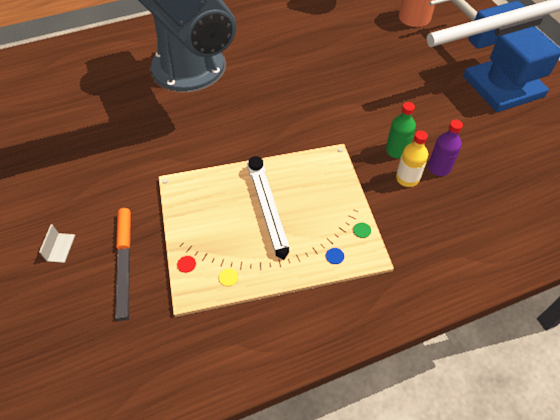

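The top view shows the black knob at (282,281), the fence nose at (296,177), and the discs: red (379,205), yellow (348,178), blue (253,160), green (218,174). The file runs from (441,181) to (422,287), and the yellow oil bottle with red cap is at (135,211). 
Things that could be mistaken for the red mark are the yellow, blue and green discs and the bottles' red caps at (74,202), (119,203) and (104,247). I choose the flat red disc at (379,205).

```bash
cat >> h.py <<'E'
def cents(im,lo,hi,lo2=None,hi2=None,amin=60):
    h=cv2.cvtColor(im,cv2.COLOR_BGR2HSV);m=cv2.inRange(h,lo,hi)
    if lo2: m|=cv2.inRange(h,lo2,hi2)
    n,l,s,c=cv2.connectedComponentsWithStats(m)
    return [(tuple(c[i].round(1)),int(s[i,4])) for i in range(1,n) if s[i,4]>amin]
RED=((0,170,90),(4,255,255),(174,170,90),(180,255,255))
BLK=((0,0,0),(180,255,45))
E
python3 - <<'E'
from h import *
I={n:cv2.imread(f"pics/{n}0.png") for n in("top","scene")};C={n:imaging.camera_info(n) for n in I}
def tri(a,b):
    A=[]
    for n,p in(("top",a),("scene",b)):
        P=np.array(C[n]["K"])@np.array(C[n]["world_to_cam"])[:3];A.append(P)
    X=cv2.triangulatePoints(A[0],A[1],np.array(a,float),np.array(b,float)).ravel();return (X[:3]/X[3]).round(4)
for n in I:
    print(n,"red",cents(I[n],*RED))
    x=(270,165,40,130) if n=="top" else (235,145,70,125)
    s=I[n][x[1]:x[1]+x[3],x[0]:x[0]+x[2]]
    print(n,"blk",[((c[0]+x[0],c[1]+x[1]),a) for c,a in cents(s,*BLK,amin=25)])
    # bright aluminium
    print(n,"alu",[((c[0]+x[0],c[1]+x[1]),a) for c,a in cents(s,(0,0,190),(180,35,255),amin=100)])
print("file tip/handle/mid z.02",[ray(C["top"],u,v,.02).round(3) for u,v in((441,181),(422,287),(447,181),(416,287))])
print("oil base",ray(C["top"],145,218,0).round(3))
print("tri red~",tri((379,205),(187,264)),"knob~",tri((282,281),(256,163)),"nose~",tri((296,177),(282,253)))
print("board corners",[ray(C["top"],u,v,.015).round(3) for u,v in((212,131),(401,164),(380,316),(181,280))])
c=I["top"][120:320,170:470];cv2.imwrite("pics/crop1.png",cv2.resize(c,None,fx=2.6,fy=2.6,interpolation=cv2.INTER_CUBIC))
E
```

```text
top red [((np.float64(378.7), np.float64(204.4)), 186)]
top blk []
top alu [((np.float64(288.8), np.float64(228.1)), 1152)]
scene red [((np.float64(408.0), np.float64(107.7)), 129), ((np.float64(455.4), np.float64(125.8)), 147), ((np.float64(420.6), np.float64(136.7)), 146), ((np.float64(186.1), np.float64(263.7)), 231)]
scene blk [((np.float64(255.3), np.float64(163.0)), 150), ((np.float64(281.7), np.float64(252.6)), 99)]
scene alu [((np.float64(269.2), np.float64(208.7)), 1049)]
file tip/handle/mid z.02 [array([ 0.695, -0.326,  0.02 ]), array([ 0.449, -0.275,  0.02 ]), array([ 0.695, -0.34 ,  0.02 ]), array([ 0.448, -0.261,  0.02 ])]
oil base [0.591 0.368 0.   ]
tri red~ [ 0.6347 -0.1805  0.0154] knob~ [0.4546 0.0429 0.0462] nose~ [0.6929 0.0135 0.0276]
board corners [array([0.804, 0.218, 0.015]), array([ 0.735, -0.235,  0.015]), array([ 0.382, -0.18 ,  0.015]), array([0.45 , 0.271, 0.015])]
```

View pics/crop1.png

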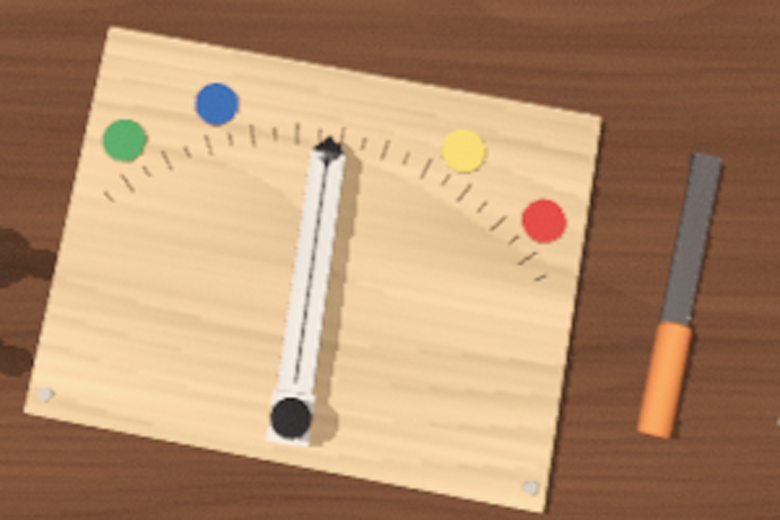

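```bash
python3 - <<'E'
from h import *
from scipy.spatial.transform import Rotation as Ro
o=readout.get_obs();print(o["time"],o["position"].round(4));R=Ro.from_quat(o["tool_rot"]).as_matrix();print(R.round(3))
t=imaging.camera_info("top");s=imaging.camera_info("scene")
print("red",ray(t,378.7,204.4,.018),ray(s,186.1,263.7,.018))
print("knob",ray(t,282,281,.053),ray(s,255.3,163,.053))
print("barmid",ray(t,288.8,228.1,.04),ray(s,269.2,208.7,.04))
print("nose",ray(t,296,177,.04),ray(s,281.7,252.6,.035))
E
```

```text
0.1 [ 0.1683 -0.6012  0.2216]
[[-0.     0.963  0.269]
 [ 0.002  0.269 -0.963]
 [-1.     0.    -0.002]]
red [ 0.63547431 -0.17964797  0.018     ] [ 0.63504618 -0.18168613  0.018     ]
knob [0.45449293 0.0420452  0.053     ] [0.45977203 0.04032426 0.053     ]
barmid [0.57200401 0.02931509 0.04      ] [0.58440184 0.02621204 0.04      ]
nose [0.69031126 0.01533    0.04      ] [0.69551869 0.01095606 0.035     ]
```

Call:
play_rows(rows="-0.102 0 0 0 0 0 1;-0.102 0 0 0 0 0 1;-0.102 0 0 0 0 0 1;-0.102 0 0 0 0 0 1;0 0 0 0 34 -9 1;0 0 0 0 34 -9 1;0 0 0 0 34 -9 1;0 0 0 0 34 -9 1", squeeze=40)

```text
time: 0.77
position: [0.2518, -0.4867, 0.222]
tool_rot: [0.305, 0.638, -0.304, 0.638]
ft_force: [0.7, -0.4, 0.1]
grip_width: 0.0416
```

Call:
play_rows(rows="0 0 0 2 34 -9 1;0 0 0 2 34 -9 1;0 0 0 2 34 -9 1;0 0 0 2 34 -9 1;0 0 0 2 34 -9 1;0 0 0 2 34 -9 1;0 0 0 2 34 -9 1;0 0 0 2 34 -9 1")

```text
time: 1.43
position: [0.418, -0.2594, 0.2063]
tool_rot: [0.305, 0.638, -0.304, 0.638]
ft_force: [0.2, 0.4, -0.0]
grip_width: 0.0007
```

Call:
play_rows(rows="0 0 0 2 34 -9 1;0 0 0 2 34 -9 1;0 0 0 2 34 -9 1;0 0 0 2 34 -9 1;0 0 0 2 34 -9 1;0 0 0 2 34 -9 1;0 0 0 2 34 -9 1;0 0 0 2 34 -9 1")

```text
time: 2.1
position: [0.584, -0.0322, 0.1901]
tool_rot: [0.304, 0.639, -0.304, 0.638]
ft_force: [0.5, -0.8, -0.4]
grip_width: 0.0006
```

```bash
cat >> h.py <<'E'
from scipy.spatial.transform import Rotation as Ro
def to(x,y,z):
    o=readout.get_obs();R=Ro.from_quat(o["tool_rot"]).as_matrix()
    print("t",o["time"],"p",o["position"].round(4),"F",o["ft_force"].round(1),"z-ang",np.arctan2(R[1,2],R[0,2]).round(3),"down",R[2,0].round(4),"w",o["grip_width"])
    print("tool mm",(1e3*R.T@(np.array([x,y,z])-o["position"])).round(1))
E
python3 -c "
from h import *
to(.6595,.0741,.1)"
```

```text
t 2.1 p [ 0.584  -0.0322  0.1901] F [ 0.5 -0.8 -0.4] z-ang -0.89 down -1.0 w 0.0006420087761699031
tool mm [ 90.  125.7 -35. ]
```

Call:
play_rows(rows="0 0 0 0 31.5 -9 1;0 0 0 0 31.5 -9 1;0 0 0 0 31.5 -9 1;0 0 0 0 31.5 -9 1;0 0 0 30 0 0 1;0 0 0 30 0 0 1;0 0 0 30 0 0 1;0 0 0 0 0 0 1")

```text
time: 2.77
position: [0.6534, 0.0739, 0.0936]
tool_rot: [0.302, 0.643, -0.306, 0.634]
ft_force: [-1.9, 0.9, -1.0]
grip_width: 0.0004
```

```bash
python3 -c "
from h import *
to(.6595,.0741,.028)
cv2.imwrite('pics/s1.png',imaging.camera('scene'))"
```

```text
t 2.7667 p [0.6534 0.0739 0.0936] F [-1.9  0.9 -1. ] z-ang -0.889 down -0.9999 w 0.00041053296878712574
tool mm [65.5  5.6  4.3]
```

View pics/s1.png

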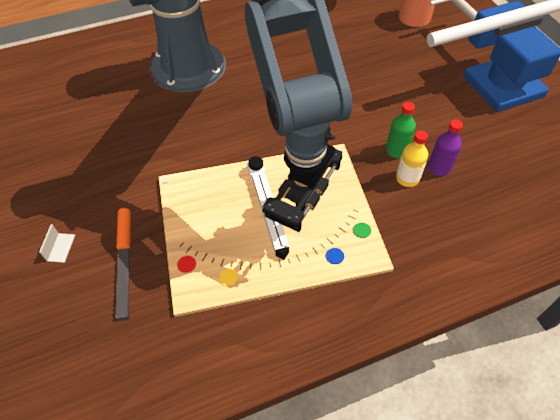

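The gripper, at about (295,195), is beside the fence on the oil-bottle side. Nothing is disturbed and it is clear to go down.

Call:
play_rows(rows="0 0 0 17 2 1 1;0 0 0 17 2 1 1;0 0 0 17 2 1 1;0 0 0 14 0 0 1;0 0 0 0 0 0 1")

```text
time: 3.23
position: [0.6643, 0.0745, 0.0342]
tool_rot: [0.304, 0.639, -0.305, 0.637]
ft_force: [-0.3, -0.4, -0.4]
grip_width: 0.0002
```

```bash
python3 -c "
from h import *
to(.580,-.113,.028)
# finger centre path: bar angle a, normal offset 15+d
for a in (-.3,-.5,-.7,-.8,-.891):
  r=.2;k=.0255+ (15e-3*np.sin(abs(a+.891)))
  u=np.array([np.cos(a),np.sin(a)]);n=np.array([-u[1],u[0]])
  print(a,(np.array([.4545,.0425])+r*u+k*n).round(4));to(*(np.array([.4545,.0425])+r*u+k*n),.028)
"
```

```text
t 3.2333 p [0.6643 0.0745 0.0342] F [-0.3 -0.4 -0.4] z-ang -0.89 down -1.0 w 0.00020506630398501918
tool mm [   6.4 -183.4   92.7]
-0.3 [0.6556 0.0157]
t 3.2333 p [0.6643 0.0745 0.0342] F [-0.3 -0.4 -0.4] z-ang -0.89 down -1.0 w 0.00020506630398501918
tool mm [  6.2 -43.7  40.2]
-0.5 [ 0.645 -0.026]
t 3.2333 p [0.6643 0.0745 0.0342] F [-0.3 -0.4 -0.4] z-ang -0.89 down -1.0 w 0.00020506630398501918
tool mm [  6.2 -78.2  66. ]
-0.7 [ 0.6257 -0.0647]
t 3.2333 p [0.6643 0.0745 0.0342] F [-0.3 -0.4 -0.4] z-ang -0.89 down -1.0 w 0.00020506630398501918
tool mm [   6.3 -117.5   83.9]
-0.8 [ 0.6131 -0.0823]
t 3.2333 p [0.6643 0.0745 0.0342] F [-0.3 -0.4 -0.4] z-ang -0.89 down -1.0 w 0.00020506630398501918
tool mm [   6.3 -138.4   89.7]
-0.891 [ 0.6001 -0.097 ]
t 3.2333 p [0.6643 0.0745 0.0342] F [-0.3 -0.4 -0.4] z-ang -0.89 down -1.0 w 0.00020506630398501918
tool mm [   6.4 -157.8   92.9]
```

Call:
play_rows(rows="0 0 0 5 -11 10 1;0 0 0 0 -11 10 1;0 0 0 0 -11 10 1;0 0 0 0 -11 10 1;0 0 0 0 -8.6 6.5 1;0 0 0 0 -8.6 6.5 1;0 0 0 0 -8.6 6.5 1;0 0 0 0 -8.6 6.5 1")

```text
time: 3.9
position: [0.6456, -0.0269, 0.0309]
tool_rot: [0.305, 0.638, -0.304, 0.638]
ft_force: [-0.1, 1.0, 0.3]
grip_width: 0.0007
```

Call:
play_rows(rows="0 0 0 0 -8 3.6 1;0 0 0 0 -8 3.6 1;0 0 0 0 -8 3.6 1;0 0 0 0 -8 3.6 1;0 0 0 0 -7 3.6 1;0 0 0 0 -5 1.5 1;0 0 0 0 -5 1.5 1;0 0 0 0 0 0 1")

```text
time: 4.57
position: [0.6202, -0.0739, 0.0304]
tool_rot: [0.304, 0.638, -0.305, 0.638]
ft_force: [0.8, -0.0, -0.6]
grip_width: 0.0005
```

```bash
python3 -c "
from h import *
to(.6001,-.097,.028)
a=imaging.camera('scene');b=imaging.camera('top');cv2.imwrite('pics/s2.png',a);cv2.imwrite('pics/t2.png',b)
cv2.imwrite('pics/v2.png',np.vstack([cv2.resize(a[130:330,130:410],None,fx=1.5,fy=1.5),cv2.resize(b[120:320,170:450],None,fx=1.5,fy=1.5)]))"
```

```text
t 4.5667 p [ 0.6202 -0.0739  0.0304] F [ 0.8 -0.  -0.6] z-ang -0.891 down -1.0 w 0.0005146951190558041
tool mm [  2.4 -30.2   5.3]
```

View pics/v2.png

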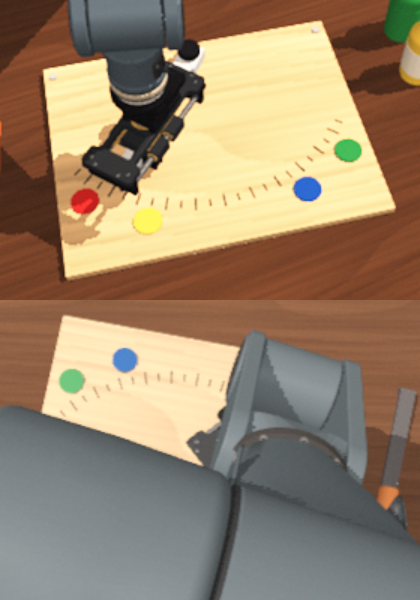

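The arm hides the fence in both fixed views. I'll look through the wrist camera.

```bash
python3 -c "
from h import *
c=imaging.camera_info('wrist')
b=imaging.camera('wrist');cv2.imwrite('pics/w2.png',b)
print('knob',proj(c,[.4545,.0425,.053]),'red',proj(c,[.635,-.1805,.018]))"
```

```text
knob [-103.93438405  385.52582867] red [434.25324791 341.34304464]
```

View pics/w2.png

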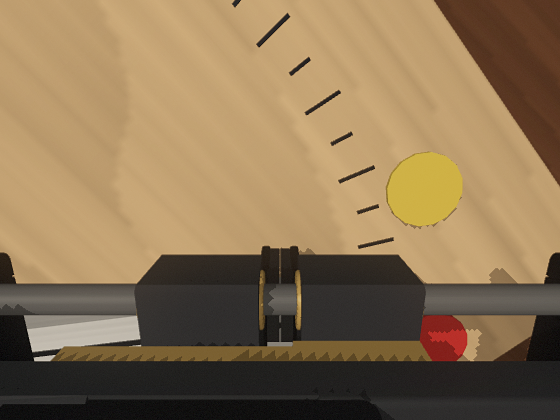

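The red disc shows at (440,340), where predicted, and the fence at the lower left, (20–140, 335). I'll push most of the way, then back off and measure.

Call:
play_rows(rows="0 0 0 1 -6 2 1;0 0 0 1 -6 1 1;0 0 0 0 -5 1 1;0 0 0 0 -4 1 1;0 0 0 0 -2 0 1;0 0 0 0 0 0 1")

```text
time: 5.22
position: [0.6057, -0.092, 0.0285]
tool_rot: [0.304, 0.638, -0.305, 0.638]
ft_force: [-0.3, -0.3, 0.7]
grip_width: 0.0005
```

```bash
python3 -c "
from h import *
to(.6001,-.097,.028)"
```

```text
t 5.2167 p [ 0.6057 -0.092   0.0285] F [-0.3 -0.3  0.7] z-ang -0.891 down -1.0 w 0.0005456172098274979
tool mm [ 0.5 -7.5  0.3]
```

Call:
play_rows(rows="0 0 0 0 10 0 1;0 0 0 0 20 0 1;0 0 0 0 40 0 1;0 0 0 -20 40 0 1;0 0 0 -40 40 0 1;0 0 0 -40 40 0 1;0 0 0 -20 20 0 1;0 0 0 0 0 0 1")

```text
time: 5.88
position: [0.7585, 0.0298, 0.1328]
tool_rot: [0.305, 0.634, -0.301, 0.644]
ft_force: [0.9, -0.5, 0.5]
grip_width: 0.0006
```

```bash
python3 -c "
from h import *
to(.6001,-.097,.028)
a=imaging.camera('scene');c=imaging.camera_info('wrist');b=imaging.camera('wrist');cv2.imwrite('pics/s3.png',a);cv2.imwrite('pics/w3.png',b)
print('wrist knob',proj(c,[.4545,.0425,.053]),'red',proj(c,[.635,-.1805,.018]))
cv2.imwrite('pics/v3.png',np.vstack([cv2.resize(a[130:330,130:410],(420,300)),cv2.resize(b,(400,300))[:, :].copy() if 0 else cv2.copyMakeBorder(cv2.resize(b,(400,300)),0,0,0,20,cv2.BORDER_CONSTANT)]))"
```

```text
t 5.8833 p [0.7585 0.0298 0.1328] F [ 0.9 -0.5  0.5] z-ang -0.886 down -0.9999 w 0.0006037476325226993
tool mm [ 102.3 -204.1   -3. ]
wrist knob [ 60.74071592 455.62781158] red [364.59809641 421.9212847 ]
```

View pics/v3.png

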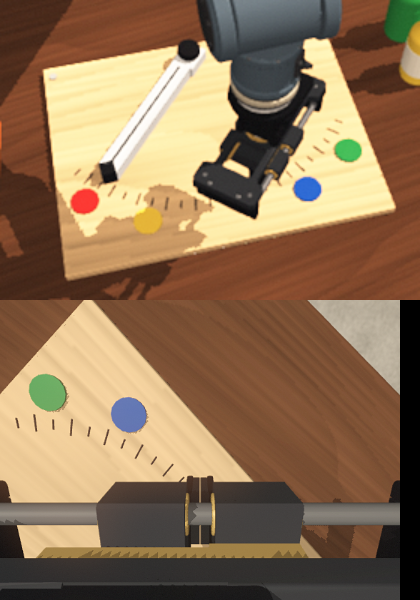

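```bash
cat >> h.py <<'E'
def groove(im,ci,pts):
    # pts: rough px ends of the bar's dark centre groove
    g=cv2.cvtColor(im,cv2.COLOR_BGR2GRAY);a,b=map(lambda p:np.array(p,float),pts);u=(b-a)/np.linalg.norm(b-a);n=np.array([-u[1],u[0]])
    out=[]
    for s in np.linspace(.1,.9,30):
        t=np.arange(-4,4.01,.25);P=a+s*(b-a)+t[:,None]*n
        v=cv2.remap(g,P[:,0].astype(np.float32)[None],P[:,1].astype(np.float32)[None],cv2.INTER_LINEAR).ravel()
        w=np.clip(np.median(v)-20-v.astype(float),0,None)
        if w.sum()>0: out.append(P.T@w/w.sum())
    out=np.array(out,np.float32);vx,vy,x,y=cv2.fitLine(out,cv2.DIST_HUBER,0,.01,.01).ravel()
    res=(out-[x,y])@[-vy,vx]
    p=[ray(ci,x+k*vx,y+k*vy,.040)[:2] for k in(-30,30)]
    d=(p[1]-p[0])/np.linalg.norm(p[1]-p[0])
    off=lambda q:1e3*float(d[0]*(q[1]-p[0][1])-d[1]*(q[0]-p[0][0]))
    print("ang",np.arctan2(d[1],d[0]).round(3),"n",len(out),"res px",res.std().round(2),"red off mm",round(off((.6352,-.1805)),1),"pivot off mm",round(off((.4545,.0425)),1))
E
python3 - <<'E'
from h import *
im=cv2.imread("pics/s3.png");ci=imaging.camera_info("scene")
i0=cv2.imread("pics/scene0.png")
groove(i0,ci,((262,176),(280,243)))
# rough from v3: (x/1.5+130,y/1.5+130)
groove(im,ci,((182/1.5+130,70/1.5+130),(118/1.5+130,158/1.5+130)))
t=cv2.imread("pics/top0.png");groove(t,imaging.camera_info("top"),((285,262),(295,185)))
a=cv2.resize(im[145:285,175:275],None,fx=4,fy=4,interpolation=cv2.INTER_CUBIC)
b=cv2.resize(i0[145:285,220:320],None,fx=4,fy=4,interpolation=cv2.INTER_CUBIC)
cv2.imwrite("pics/v4.png",np.hstack([a,b]))
E
```

```text
ang -0.118 n 30 res px 0.11 red off mm -199.7 pivot off mm 0.5
ang 2.261 n 30 res px 0.17 red off mm 5.6 pivot off mm 2.9
ang -0.117 n 30 res px 0.09 red off mm -201.3 pivot off mm -0.9
```

View pics/v4.png

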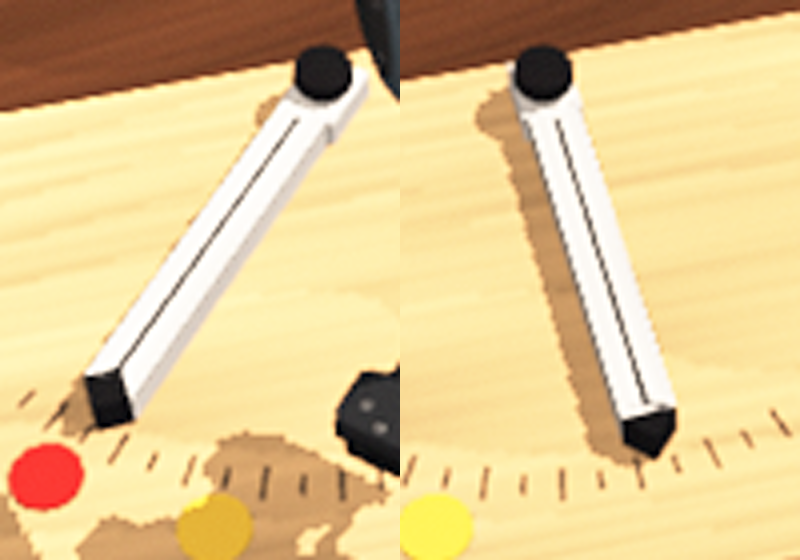

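The left crop shows the fence's centre line running at the red disc at (45,475). The measured angle is -0.881 against a target of -0.890, so the line passes about 6 mm from the disc centre at most. I'll take the arm back to its start area so the top camera gets a clear check.

Call:
play_rows(rows="0 0 0 -30 0 0 1;0 0 0 -30 0 0 1;0 0 0 -30 0 0 1;0 0 0 -10 0 0 1;0 0 0 0 -36 5.5 1;0 0 0 0 -36 5.5 1;0 0 0 0 -36 5.5 1;0 0 0 0 -36 5.5 1")

```text
time: 6.65
position: [0.6494, -0.0828, 0.2233]
tool_rot: [0.304, 0.64, -0.305, 0.636]
ft_force: [-0.5, -0.5, -0.1]
grip_width: 0.0003
```

Call:
play_rows(rows="0 0 0 0 -36 5.5 1;0 0 0 0 -36 5.5 1;0 0 0 0 -36 5.5 1;0 0 0 0 -36 5.5 1;0 0 0 0 -36 5.5 1;0 0 0 0 -36 5.5 1;0 0 0 0 -36 5.5 1;0 0 0 0 -36 5.5 1")

```text
time: 7.32
position: [0.4534, -0.2973, 0.2239]
tool_rot: [0.305, 0.64, -0.304, 0.636]
ft_force: [0.6, -0.1, -0.3]
grip_width: 0.0003
```

Call:
play_rows(rows="0 0 0 0 -36 5.5 1;0 0 0 0 -36 5.5 1;0 0 0 0 -36 5.5 1;0 0 0 0 -36 5.5 1;0 0 0 0 -36 5.5 1;0 0 0 0 -36 5.5 1;0 0 0 0 -36 5.5 1;0 0 0 0 0 0 1")

```text
time: 7.98
position: [0.2798, -0.4901, 0.224]
tool_rot: [0.306, 0.638, -0.307, 0.636]
ft_force: [1.1, -1.1, 0.1]
grip_width: 0.0002
```

```bash
python3 - <<'E'
from h import *
to(.2,-.58,.23)
ci=imaging.camera_info("top");im=imaging.camera("top");cv2.imwrite("pics/t5.png",im);sc=imaging.camera("scene")
u=lambda r:np.array([.4545+r*np.cos(-.885),.0425+r*np.sin(-.885),.04])
for i,c in((im,ci),(sc,imaging.camera_info("scene"))): groove(i,c,(proj(c,u(.035)),proj(c,u(.225))))
print("red",cents(im,*RED))
for n,j in(("top",im),("scene",sc)):
    d=cv2.absdiff(j,cv2.imread(f"pics/{n}0.png")).max(2)
    w={"top":((60,185,160,270),(412,175,450,292)),"scene":((385,100,465,190),(112,205,134,320))}[n]
    print(n,"changed px oil/file",[int((d[b:e,a:c2]>40).sum()) for a,b,c2,e in w])
E
```

```text
t 7.9833 p [ 0.2798 -0.4901  0.224 ] F [ 1.1 -1.1  0.1] z-ang -0.897 down -1.0 w 0.0001693313181566989
tool mm [  -5.7 -118.5   20.5]
ang -0.867 n 30 res px 0.14 red off mm -8.7 pivot off mm -2.2
ang 2.276 n 30 res px 0.06 red off mm 6.9 pivot off mm -0.0
red [((np.float64(378.7), np.float64(204.4)), 185)]
top changed px oil/file [0, 0]
scene changed px oil/file [0, 0]
```

View pics/t5.png

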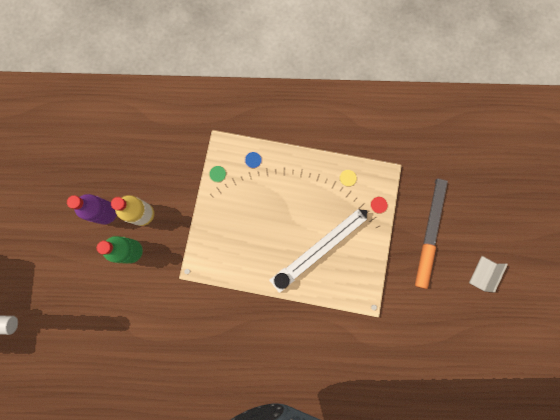

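The fence is clear in both views. Its line misses the red centre by 7 to 9 mm, against 18 mm allowed, and the oil bottle and file pixels haven't changed. I'm handing in.

```bash
python3 -c "
from rig import robot
print(robot.hand_in())"
```

```text
the job is handed in; nothing more can be done
None
```

I pushed the fence round with the shut fingers until its nose pointed at the red disc, backed the arm off clear of the jig, and handed in at about 8 s of the 32 s allowed. `hand_in` gives no verdict, so the result rests on my own checks below.

- **Fence aim:** in the last pictures, its centre line passes about 9 mm (top view) and 7 mm (scene view) from the red disc's centre, against 18 mm allowed. Both views gave an angle of about -0.867 rad against a target of -0.890, so it stops slightly short.
- **Disagreement:** an earlier scene-view reading, taken with rougher starting points, gave -0.881 rad and a miss of about 6 mm. I trusted the later pair and made no correcting push, since the fence was inside tolerance.
- **Oil bottle and file:** no changed pixels around either one in both views, compared with the start.
- **Forces:** the wrist force at the end of each move stayed at about 2 N or less, and the robot was touching nothing at the end.

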